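Slide a pin home in a V-groove drilling jig

TASK

Take the steel pin from its wooden rest, lay it in the open end of the jig's V-groove, and slide it along the groove under the sprung shoe until it has pushed in the small brass button and sits against the flat face of the stop screw. Press it home gently for a moment, with about 10 N and never more than 20 N on the stop, then let go and leave it seated.

Things in the scene. Friction and masses are not known exactly. Their poses are not given: they have to be found in the camera images.
- pin_mid (a point): Centre of the loose steel pin: plain round bar, 26 mm in diameter, 110 mm long, 3 mm chamfers at both ends, 0.2 to 0.4 kg. x runs along its axis (either end may go first). It starts in two V-notches of the wooden rest.
- pin_rest: Wooden rest, fixed: 100 mm (x) by 60 mm (y), 34 mm high, origin at the centre of its underside. Two notched uprights, 14 mm thick, stand at x = -42 and +42 mm; between them, over 70 mm, only a floor 12 mm thick lies under the pin. The pin lies along x, its axis 42.4 mm above the origin.
- groove (a point): On the line that a seated pin's axis follows, in the fixed jig (aluminium block 60 mm wide on a steel base). x runs along the groove to the stop, z up; 49.4 mm above the table, 7.4 mm above the block's flat top. The 90 degree groove, 22 mm wide, 11 mm deep, is open above from x = -125 to +9 mm: lay the pin there, its leading end short of x = 8 mm.
- shoe_mid (a point): Centre of the underside of the black sprung shoe under the bridge, 30 mm along the groove line from point groove; same axes. Bridge: 30 mm (x) by 60 mm, knob 56 mm above the block top. The shoe (36 mm in x, sloping ends) hangs 1.5 mm below the top of a seated pin, rides up on it (6 to 8 N down) and brakes it: pushing takes 4 to 8 N, different each run, and up to 12 N as the pin enters.
- stop_bush: Fixed steel bush, 106 mm along the groove from point groove; origin on the block's top, same axes. Its stop screw ends in a flat steel face on hard rubber (yields 1 mm at 12 N), 22 mm across, set anew each time 60 to 82 mm along the groove from point groove: not measured, feel for it. A brass button stands 5 mm proud of the face; its spring (0.6 N out, 1.6 N flush) cannot push the pin back.
There are look-alikes about, which are no part of the job. What is meant by the part that bears pin_mid is not red, and is the smaller of those in its own colour.

How it is judged (in metres and radians):
On the way, in this order (a step that is already met when the one before it is completed fails the run):
1. the pin lies in the open part of the groove, not yet touching the stop (x of pin_mid in the frame of groove between -0.125 and -0.035 m and y of pin_mid in the frame of groove between -0.004 and 0.004 m and z of pin_mid in the frame of groove between -0.004 and 0.004 m and angle between the x axis of pin_mid and the x axis of groove, either way round below 0.08 rad and contact force between pin and stop_bush below 0.3 N), for 0.2 s.
2. the pin is pressed against the stop's face with more than 5 N (contact force between pin and stop_bush above 5 N), for 0.2 s.
At the end, for the whole second after the job is handed in: The pin lies in the groove (axis within 3 mm of the groove line and 0.05 rad of its direction) under the shoe, against the stop: the button, pushed in at least 3.8 of its 5 mm, presses on the pin with at least 1.35 N; nothing else but the jig touches the pin (contact force between pin and stop_bush above 1.35 N and y of pin_mid in the frame of groove between -0.003 and 0.003 m and z of pin_mid in the frame of groove between -0.003 and 0.003 m and x of pin_mid in the frame of groove between 0 and 0.032 m and angle between the x axis of pin_mid and the x axis of groove, either way round below 0.05 rad).
It fails at once if the pin presses on the stop with more than 20 N (contact force between pin and stop_bush above 20 N).
It also fails if it takes over 67 s, if anything falls off the work surface, if the arm or the gripper's body presses on something with over 40 N, if the wrist force passes 120 N, or if a joint passes its speed limit or range.

ROBOT

A 7-joint arm with a two-finger parallel gripper is mounted at the origin on a cart in front of the work surface, level with it; the furniture and walls round the work are solid. World frame = base frame: x ahead of the robot, y to its left, z up, the work surface at z = 0. Lengths are in mm, angles in rad, forces in N, time in s.
With the tool pointing down it reaches from about 400 to 925 mm from the base axis. Payload 4.1 kg.
Tool frame: the origin (TCP) lies on the centre line of the jaws, within the pads' length; the fingertips stand 25 mm ahead of it and the grasp point (between the pads) lies 6 mm ahead of it; x points along the fingers, y is the direction in which the jaws open and shut, and the axes are right-handed (so a half turn about x gives the same grasp; the last joint's range is limited). The gripper opens to 85 mm and grips with 20 to 120 N. Pads are 22 mm wide; open, the fingers measure 114 mm over their backs; the gripper's body (76 mm by 85 mm) begins 54 mm behind the grasp point. The pads swing forward as they close: fully open they stand 13 mm farther back than shut.
Start: joints at [-1.434, 0.398, 0.045, 1.537, -0.019, 1.207, -0.051], TCP at [151.829, 632.051, 256.347] pointing down, gripper open.
Joint ranges: [-2.82, 2.82], [-0.49, 2.23], [-1.37, 1.46], [0, 2.46], [-1.36, 4.5], [0.23, 2], [-2.94, 2.94]. Speed limits (rad/s): [2.57, 2.57, 3.14, 3.14, 3.14, 3.14, 3.14].

INTERFACE

Orientations are given as a rotation vector (axis times angle).
In Python, from station import move_pose, line_to, move_j, let_go, close_gripper, hold, inverse_kinematics, state, capture, calibration, IKError, hand_in, find_in, place_of gives the robot as it stands. The module is installed in compiled form; this text tells all that it offers. Calls block until the motion is done:
- move_pose(position, orientation): joint-space move of the TCP to a pose.
- line_to(position, speed=150, attitude=None, stop_force=None): straight line of the TCP; attitude=None keeps the orientation; speed is the mean speed in mm/s. With stop_force (N) it stops when the force on the tool has changed by that much, and returns True; else False.
- move_j(angles): joint-space move.
- let_go() and close_gripper(): open the fingers fully, or close them until they stop; the grip force is fixed at half the most.
- hold(seconds).
- inverse_kinematics(position, orientation): joint angles nearest the present ones, or None.
- state(): the state.
- capture(name): name is "side" or "top" or "wrist"; returns the picture (420x560x3 uint8, red, green, blue); there is no depth.
- calibration(name): a dict with "fov_y" (degrees; the focal length in pixels is half the picture's height over the tangent of half this angle, whatever the lens; pixels are square), "cx", "cy" (the principal point, pixels), "rvec" (rotation vector, rad) and "tvec" (3), from world to camera coordinates, as OpenCV has them. Camera axes: x right, y down, z forward; pixel columns grow to the right and rows downward; lengths in mm; the calibration is good to about 2 mm. A picture is of the moment at which its call begins: read the wrist's pose just before it. calibration takes no time and is no camera call; for the wrist camera it gives the pose at the moment of the call.
A pose or a line that the arm cannot do raises IKError and nothing moves.
- hand_in(): hands the job in, once; it reports no verdict.
Trained networks look in the newest picture that a camera, given by its name, has taken for a name from the list of things; names that differ only in an ending like _2 or _b are one class to them, and where a whole thing is asked for, a point or a joint stands for the part that bears it (a point fixed in the world has none). Each returns a list of dicts, best first, with "confidence" (0 to 1); they miss things now and then, are a little off and sometimes report something else, mostly with a low value. They report only what shows in the picture. A call takes as long as a camera call. They do not tell look-alikes from the thing itself.
- find_in(camera, query): "location" ([column, row] as shares, 0 to 1, of the picture: columns of its width, rows of its height, amid what is visible of it).
- place_of(camera, query): "location" ([column, row] as shares, 0 to 1, of the picture: columns of its width, rows of its height: a listed point, or the origin of a listed thing).
The state is a dict: "t": time; "q": joint angles; "qd": joint speeds; "joint_efforts": joint torques, N m; "tcp_pos": TCP position; "ee_rot": TCP orientation; "force": force on the tool from outside, world axes, zero at the start; "ft_torque": the same for the moment, N m; "grip_width": finger opening in mm.
Only numpy, scipy, OpenCV 4.12 (cv2) and the standard library are available. Lean on these libraries where they do the work, as an engineer would, in place of code of your own. Each camera call takes 0.05 s, during which the arm holds its last target.

## Working session

There is one attempt and no reset: what is moved stays moved. The work goes in short steps, each a Python script; the robot and the scene stay as the last script left them, time stands still between calls to the robot, and variables do not carry over. Pictures are saved under pics/ and viewed, and the job is handed in when it is done.

```bash
ls; mkdir -p pics
python3 - <<'E'
from station import *
import cv2,json
print(state())
for c in ("side","top","wrist"):
    im=capture(c); cv2.imwrite(f"pics/{c}0.png",im[:,:,::-1])
    print(c,calibration(c))
    for q in ("pin_mid","pin_rest","groove","shoe_mid","stop_bush"):
        print(q,[(round(d['confidence'],2),[round(d['location'][0]*560),round(d['location'][1]*420)]) for d in place_of(c,q)])
print(state()['t'])
E
```

```text
pics
{'t': 0.0, 'q': array([-1.43397634,  0.3991892 ,  0.04501068,  1.53791674, -0.01869333,
        1.20691957, -0.0506905 ]), 'qd': array([ 6.20200147e-05,  1.07601633e-04, -3.24620211e-04, -1.30228716e-03,
        6.01228271e-04,  1.33925127e-03, -1.01338256e-03]), 'joint_efforts': array([-3.40050647e-04, -4.75131834e+01,  1.36460457e+00, -2.54226547e+01,
        1.15957457e-02,  9.84537997e-03, -1.21842777e-05]), 'tcp_pos': array([151.68946257, 631.42484026, 255.24843498]), 'ee_rot': array([ 0.18344306,  1.56296675, -0.18660515]), 'force': array([ 0.5409602 ,  0.38503694, -0.69823919]), 'ft_torque': array([-0.02313129, -0.02912474,  0.06232504]), 'grip_width': 85.53357347261925}
side {'fov_y': 48.71315809816039, 'cx': 286.31495250188385, 'cy': 219.23429493266192, 'rvec': array([ 2.15030785,  1.69801054, -0.39233386]), 'tvec': array([ -58.67605469, -393.41408861, 1307.6648523 ])}
pin_mid [(0.94, [179, 222]), (0.81, [349, 177]), (0.7, [187, 281])]
pin_rest [(0.96, [191, 293])]
groove [(0.91, [350, 228])]
shoe_mid [(0.63, [357, 222])]
stop_bush [(0.89, [388, 213]), (0.56, [351, 230])]
top {'fov_y': 52.87206440864, 'cx': 278.12240390756114, 'cy': 207.3903182133563, 'rvec': array([ 2.19965281, -2.01274205,  0.21125355]), 'tvec': array([-105.24059154,  472.94511785,  839.82625193])}
pin_mid [(0.96, [384, 256]), (0.74, [186, 255]), (0.57, [389, 180])]
pin_rest [(0.72, [383, 185])]
groove [(0.9, [213, 186])]
shoe_mid [(0.66, [203, 182])]
stop_bush [(0.92, [166, 187])]
wrist {'fov_y': 60.354468341587776, 'cx': 273.2970725103201, 'cy': 207.29154711911175, 'rvec': array([-2.27744777, -1.79568473, -0.26505812]), 'tvec': array([-650.40217756,  -37.70098181,  377.54075082])}
pin_mid []
pin_rest []
groove []
shoe_mid []
stop_bush []
0.9
```

View pics/side0.png

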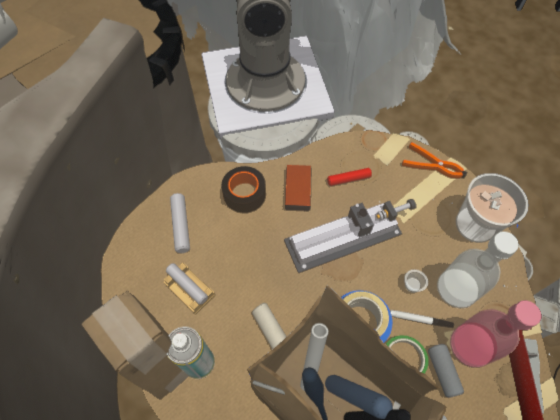

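View pics/top0.png

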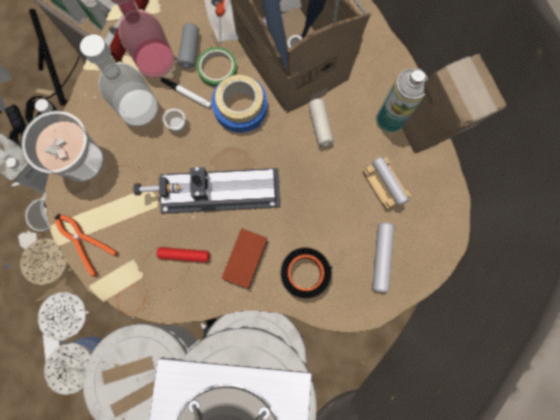

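View pics/wrist0.png

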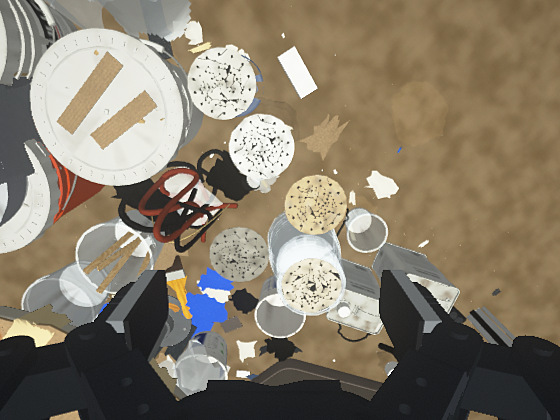

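The pictures show these things that could be taken for the pin:
- Grey bar in the wooden rest: top (390,180), side (187,281).
- Longer grey bar on the table: top (384,256), side (179,222).
- Red bar: top (184,255), side (349,177).
- Wooden dowel: top (320,122).
- Dark grey cylinder: top (188,45).

I choose the grey bar in the rest. It isn't red, and it's the smaller of the two steel-coloured bars. Next I'll check it in a crop and triangulate.

```bash
cat > h.py <<'E'
import numpy as np, cv2
from station import *
from scipy.spatial.transform import Rotation as R
def K(c):
    f=210/np.tan(np.radians(c['fov_y']/2)); return np.array([[f,0,c['cx']],[0,f,c['cy']],[0,0,1.]])
def ray(c,px):
    Rm=cv2.Rodrigues(np.array(c['rvec']))[0]; o=-Rm.T@c['tvec']
    d=Rm.T@np.linalg.inv(K(c))@np.array([px[0],px[1],1.]); return o,d/np.linalg.norm(d)
def onz(c,px,z):
    o,d=ray(c,px); return o+d*(z-o[2])/d[2]
def proj(c,p):
    return cv2.projectPoints(np.array(p,float).reshape(-1,1,3),np.array(c['rvec']),np.array(c['tvec']),K(c),None)[0].reshape(-1,2)
def tri(c1,p1,c2,p2):
    o1,d1=ray(c1,p1);o2,d2=ray(c2,p2)
    s=np.linalg.lstsq(np.c_[d1,-d2],o2-o1,rcond=None)[0]
    a=o1+s[0]*d1;b=o2+s[1]*d2
    return (a+b)/2,np.linalg.norm(a-b)
E
python3 - <<'E'
from h import *
np.set_printoptions(precision=1,suppress=True)
t=calibration('top');s=calibration('side')
for n,a,b in (("pin",(389,180),(187,281)),("rest",(383,185),(191,293)),("groove",(213,186),(350,228)),("shoe",(203,182),(357,222)),("bush",(166,187),(388,213))):
    print(n,tri(t,a,s,b))
print(onz(t,(389,180),42.4),onz(t,(213,186),49.4),onz(t,(166,187),42))
i=cv2.imread('pics/top0.png'); 
cv2.imwrite('pics/topc.png',np.hstack([cv2.resize(i[145:225,345:425],(400,400),interpolation=3),cv2.resize(i[145:225,125:285][:, :],(400,200),interpolation=3).repeat(2,0)[:400]]))
cv2.imwrite('pics/pin.png',cv2.resize(i[145:225,345:425],(560,560),interpolation=3))
cv2.imwrite('pics/jig.png',cv2.resize(i[150:225,125:285],(800,375),interpolation=3))
E
```

```text
pin (array([ 560.9, -292.9,   49.8]), np.float64(0.9951554727165007))
rest (array([ 566.7, -295.6,  -12.8]), np.float64(0.12362938847664941))
groove (array([516.9,  82.5,  40.9]), np.float64(3.426211634776825))
shoe (array([517. ,  97.6,  65.7]), np.float64(1.0406170206344687))
bush (array([503.6, 178.6,  48.4]), np.float64(0.20567712221234438))
[ 563.1 -295.2   42.4] [514.5  79.2  49.4] [505.2 180.6  42. ]
```

View pics/pin.png

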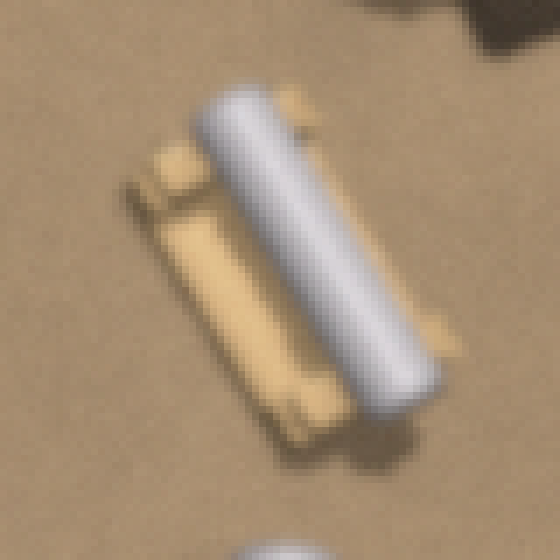

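View pics/jig.png

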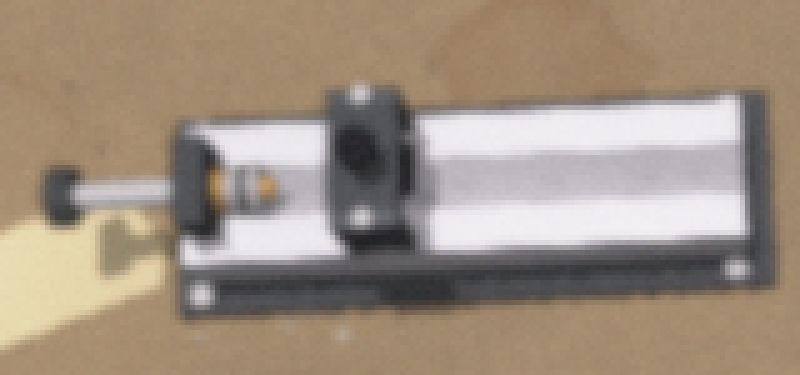

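The crop confirms a steel bar lying in the wooden rest, at top (391,181) and pointing from (379,158) to (403,203). Next I'll work out directions and obstacles and plan a wrist look.

Run:
```python
from h import *
np.set_printoptions(precision=1,suppress=True)
t=calibration('top');s=calibration('side')
g=lambda x,y:(125+x/5,150+y/5)
A=onz(t,(379.3,157.9),50);B=onz(t,(402.9,202.9),50);print('pin',A,B,np.degrees(np.arctan2(*(B-A)[1::-1])),np.linalg.norm(B-A),(A+B)/2)
a=onz(t,g(740,167),42);b=onz(t,g(290,192),42);print('groove',a,b,np.degrees(np.arctan2(*(b-a)[1::-1])))
a=onz(t,g(742,100),42);b=onz(t,g(195,127),42);print(a,b,np.degrees(np.arctan2(*(b-a)[1::-1])))
for n,p in (("bottle",(138,110)),("jar",(70,150)),("bin",(292,108)),("can",(392,125)),("box",(430,140))): print(n,onz(t,p,0))
print("bottle top h",tri(t,(93,50),s,(505,243)), "can top",tri(t,(417,76),s,(188,338)),"binrim",tri(t,(360,10),s,(325,292)))
c=calibration('wrist');st=state();T=R.from_rotvec(st['ee_rot']).as_matrix()
Rm=cv2.Rodrigues(c['rvec'])[0];o=-Rm.T@c['tvec'];print("cam in tool",T.T@(o-st['tcp_pos']),"fwd",T.T@Rm[2],"right",T.T@Rm[0]);print(T)
for z in (300,):
  for yaw in (-60,-70,-80,30,20,10,110,100,120):
    for p in ((560,-293,z),):
        Rt=R.from_euler('z',yaw,degrees=True)*R.from_matrix(np.array([[0,0,1],[0,1,0],[-1,0,0]]))
        q=inverse_kinematics(p,Rt.as_rotvec());print(yaw,q)
```

```text
pin [ 608.4 -270.8   50. ] [ 513.3 -324.3   50. ] -150.64070115528415 109.10845265506606 [ 560.8 -297.5   50. ]
groove [533.5 -47.2  42. ] [505.3 143.9  42. ] 98.38107552533265
[563.4 -45.3  42. ] [530.4 188.6  42. ] 98.0368550282821
bottle [693.5 284.8   0. ]
jar [582.3 424.4   0. ]
bin [730.6 -73.4   0. ]
can [ 708.9 -308.1    0. ]
box [ 679.8 -396.5    0. ]
bottle top h (array([695.4, 287.1, 242.9]), np.float64(1.2293769214113361)) can top (array([ 719.4, -292.7,  203.8]), np.float64(14.456172464701972)) binrim (array([ 733.8, -116.2,  374.5]), np.float64(97.05215526893231))
cam in tool [-116.2    0.2  -73. ] fwd [1.  0.  0.3] right [-0.  1. -0.]
[[ 0.   0.2  1. ]
 [ 0.   1.  -0.2]
 [-1.   0.   0. ]]
-60 [-0.2  0.5  0.9  1.5 -0.3  1.3  1.2]
-70 [-0.3  0.5  1.1  1.5 -0.5  1.3  1.2]
-80 [-0.3  0.5  1.1  1.5 -0.5  1.3  1. ]
30 [ 0.8  0.4 -0.6  1.5  0.2  1.3  2.3]
20 [ 0.8  0.4 -0.6  1.5  0.2  1.3  2.2]
10 [ 0.7  0.4 -0.4  1.5  0.1  1.3  2.1]
110 [-0.4  0.7  1.3  1.5 -0.6  1.4 -1.9]
100 [-0.4  0.7  1.3  1.5 -0.6  1.4 -2. ]
120 [-0.4  0.7  1.3  1.5 -0.6  1.4 -1.7]
```

```bash
cat >> h.py <<'E'
M0=np.array([[0,0,1],[0,1,0],[-1,0,0.]])
def yaw(d): return (R.from_euler('z',d,degrees=True)*R.from_matrix(M0)).as_rotvec()
def look(name,qs):
    c=calibration('wrist'); im=capture('wrist'); cv2.imwrite(f'pics/{name}.png',im[:,:,::-1])
    import pickle; pickle.dump(c,open(f'pics/{name}.pkl','wb'))
    for q in qs: print(q,[(round(d['confidence'],2),np.round([d['location'][0]*560,d['location'][1]*420],1)) for d in place_of('wrist',q)])
    return c
E
python3 - <<'E'
from h import *
np.set_printoptions(precision=2,suppress=True)
p0=state()['tcp_pos']
line_to([p0[0],p0[1],340]) if inverse_kinematics([p0[0],p0[1],340],state()['ee_rot']) is not None else print('no')
move_pose([440,200,340],yaw(-75)); print(state()['q'],state()['t'])
move_pose([512,70,230],yaw(-81.7)); print(state()['q'],state()['t'])
look('jw',['groove','shoe_mid','stop_bush'])
move_pose([480,-80,300],yaw(-100))
move_pose([556,-300,205],yaw(-150.6)); print(state()['q'],state()['t'],state()['force'])
look('pw',['pin_mid','pin_rest'])
E
```

```text
[-1.04  0.04  0.54  1.81 -0.02  1.3  -0.23] 3.4917
[-0.82  0.23  0.7   1.9  -0.17  1.07  0.09] 4.2583
groove []
shoe_mid []
stop_bush [(0.84, array([278.7,  47.5]))]
[-0.27  0.63  1.04  1.66 -0.58  1.19 -0.15] 6.1583 [ 0.98 -0.    0.23]
pin_mid [(0.87, array([272.1, 189.9])), (0.79, array([186.3, 322.9]))]
pin_rest []
```

View pics/jw.png

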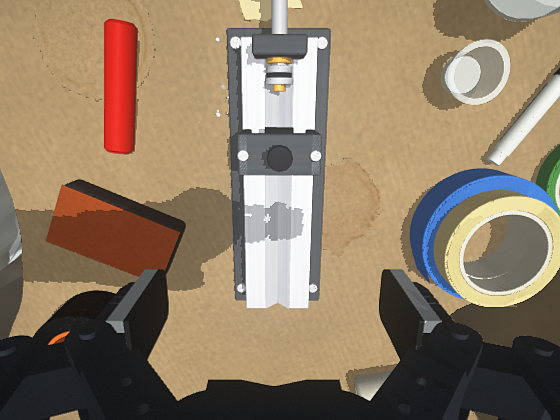

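View pics/pw.png

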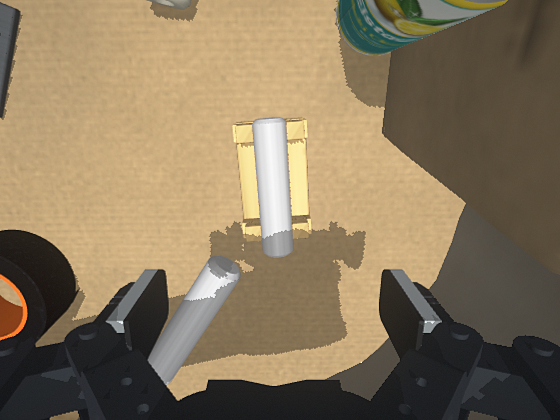

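Run:
```python
from h import *
i=cv2.imread('pics/jw.png'); cv2.imwrite('pics/jwz.png',cv2.resize(i[20:320,205:345],(280*2,600*2),interpolation=2)[600:])
cv2.imwrite('pics/jwz2.png',cv2.resize(i[20:170,205:345],(560,600),interpolation=2))
i=cv2.imread('pics/pw.png'); cv2.imwrite('pics/pwz.png',cv2.resize(i[110:260,215:335],(480,600),interpolation=2))
```

```text
(no output)
```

View pics/jwz.png

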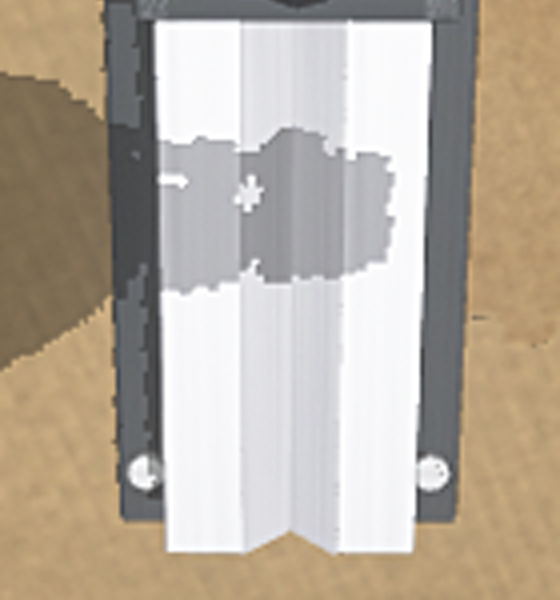

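View pics/jwz2.png

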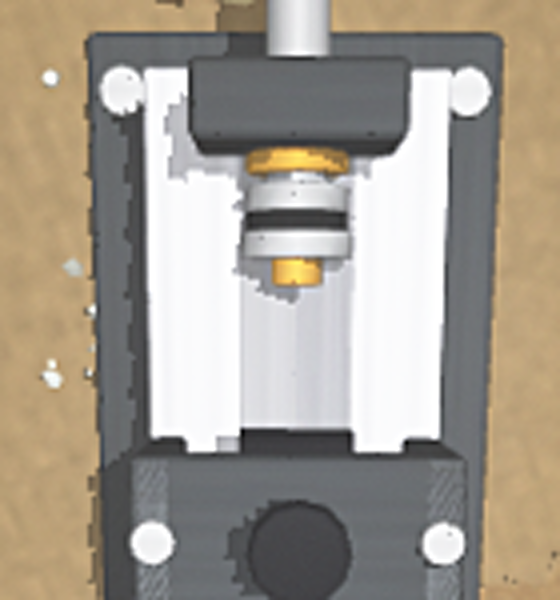

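View pics/pwz.png

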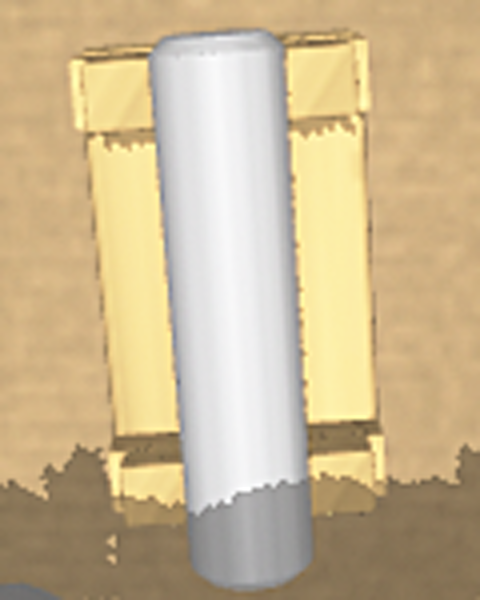

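Run:
```python
from h import *
import pickle
np.set_printoptions(precision=2,suppress=True)
j=pickle.load(open('pics/jw.pkl','rb'));p=pickle.load(open('pics/pw.pkl','rb'))
f=lambda x,y:(205+x/4,170+y/4)
L=onz(j,f(167,552),42);Rr=onz(j,f(413,552),42);print('w',np.linalg.norm(L-Rr))
L2=onz(j,f(155,20),42);R2=onz(j,f(431,20),42);print('w2',np.linalg.norm(L2-R2))
l3=onz(j,(205+145/4,37.5),42);r3=onz(j,(205+450/4,37.5),42);print('w3',np.linalg.norm(l3-r3))
m=[(L+Rr)/2,(L2+R2)/2,(l3+r3)/2]
gl=[onz(j,f(291,552),42),onz(j,f(293.5,20),42)]
print(m,gl)
for a,b in ((m[0],m[1]),(m[0],m[2]),gl): print(np.degrees(np.arctan2(*(b-a)[1::-1])),np.linalg.norm(b-a))
h=lambda x,y:(215+x/4,110+y/4)
A=onz(p,h(216.5,60),42.4);B=onz(p,h(248,500),42.4);print('pin',A,B,np.degrees(np.arctan2(*(A-B)[1::-1])))
E1=onz(p,h(214.5,32),48);E2=onz(p,h(255,588),42.4);print(E1,E2,np.linalg.norm(E1-E2),(E1+E2)/2, onz(p,(272.1,189.9),42.4))
s1=onz(p,h(186,500),42.4);s2=onz(p,h(310,500),42.4);print(np.linalg.norm(s1-s2))
# cross-check with top/side
t=calibration('top');print(proj(t,np.array([m[0],m[2]])),proj(t,[(E1+E2)/2]))
```

```text
w 59.122777534124886
w2 59.2028448274939
w3 58.88044278148862
[array([534.47, -45.11,  42.  ]), array([515.58,  83.5 ,  42.  ]), array([500.15, 190.35,  42.  ])] [array([534.71, -45.07,  42.  ]), array([515.68,  83.52,  42.  ])]
98.3579860265765 129.99246581635094
98.29298467136972 237.9423167051408
98.41664833706899 129.9924471995468
pin [ 603.06 -267.91   42.4 ] [ 529.09 -317.08   42.4 ] 33.61489501345246
[ 607.62 -265.     48.  ] [ 512.68 -328.16   42.4 ] 114.16316094229595 [ 560.15 -296.58   45.2 ] [ 560.37 -294.69   42.4 ]
25.54998973869205
[[272.08 182.87]
 [161.18 188.86]] [[389.93 181.01]]
```

The wrist picture shows the pin in the rest from (269,118) to (278,257). The jig's groove runs from (277.5,308) up to the brass button at (279,91). I'll close in above the pin for one more check.

Run:
```python
from h import *
np.set_printoptions(precision=2,suppress=True)
move_pose([560.3,-295.5,135],yaw(-146.4)); print(state()['q'],state()['t'],state()['tcp_pos'])
look('pw2',['pin_mid'])
i=cv2.imread('pics/pw2.png'); cv2.imwrite('pics/pw2z.png',cv2.resize(i[150:410,140:420],(560,520)))
```

```text
[-0.23  0.69  0.96  1.72 -0.64  1.08 -0.05] 6.6917 [ 560.34 -294.55  135.21]
pin_mid [(0.88, array([160. , 374.4])), (0.67, array([274.6, 221.6]))]
```

View pics/pw2.png

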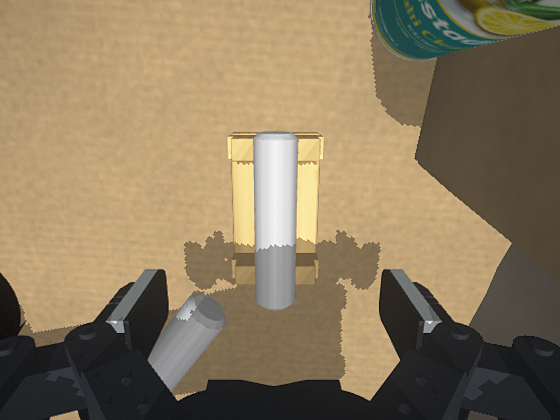

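Run:
```python
from h import *
import pickle
np.set_printoptions(precision=1,suppress=True)
c=pickle.load(open('pics/pw2.pkl','rb'));T=R.from_rotvec(yaw(-146.4)).as_matrix()
tl=lambda p:T.T@(p-np.array([560.3,-295.5,0]))
for n,px,z in (("bar tip l",(197,296),32),("bar tip r",(224,322),32),("bar R",(190,370),20),("bar r",(180,395),20),("pin top end",(276,133),48),("pin bot",(275.5,308),42.4),("pinmid",(275.5,222),42.4),("mid2",(275.7,200),42.4)): 
  P=onz(c,px,z);print(n,P,'tool(y,z)',tl(P)[1:])
```

```text
bar tip l [ 485.1 -281.9   32. ] tool(y,z) [-53.   55.1]
bar tip r [ 477.8 -308.    32. ] tool(y,z) [-35.3  75.6]
bar R [ 418.7 -311.4   20. ] tool(y,z) [-65.1 126.8]
bar r [ 393.4 -316.8   20. ] tool(y,z) [-74.6 150.8]
pin top end [ 607.5 -265.    48. ] tool(y,z) [  0.7 -56.2]
pin bot [ 512.6 -328.1   42.4] tool(y,z) [ 0.8 57.8]
pinmid [ 562.5 -294.8   42.4] tool(y,z) [ 0.6 -2.2]
mid2 [ 574.1 -287.1   42.4] tool(y,z) [  0.7 -16.2]
```

Run:
```python
from h import *
np.set_printoptions(precision=2,suppress=True)
print(line_to([560.8,-296,61],speed=80,stop_force=12)); s=state();print(s['tcp_pos'],s['force'],s['t'])
close_gripper(); s=state();print(s['tcp_pos'],s['force'],s['t'],s['grip_width'])
line_to([560.8,-296,150],speed=80); hold(.2);s=state();print(s['tcp_pos'],s['force'],s['t'],s['grip_width'])
look('g1',[])
```

```text
False
[ 561.13 -296.37   61.56] [-0.45  0.92 -0.42] 7.8667
[ 560.67 -295.6    61.43] [-2.35  2.24  6.23] 8.45 23.607204776526988
[ 560.59 -295.87  149.54] [-0.34  0.66 -2.05] 9.9167 23.88772046116352
```

View pics/g1.png

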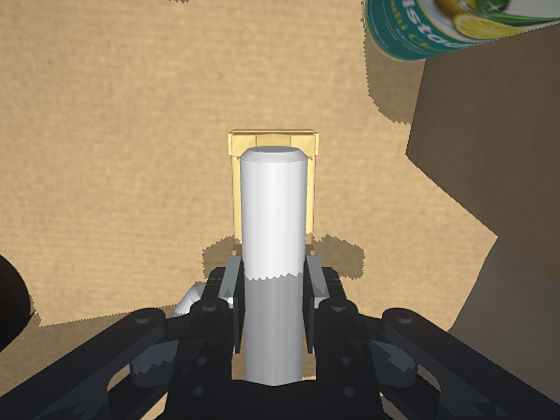

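Run:
```python
from h import *
np.set_printoptions(precision=2,suppress=True)
line_to([560.8,-296,190],speed=120)
move_pose([525.5,17.3,170],yaw(-81.7))
line_to([525.5,17.3,100],speed=80,stop_force=12); hold(.2);s=state();print(s['tcp_pos'],s['force'],s['t'],s['grip_width'],s['q'])
look('l1',[])
i=cv2.imread('pics/l1.png'); cv2.imwrite('pics/l1z.png',cv2.resize(i[100:400,180:380],(533,800)[0:2]) if 0 else cv2.resize(i[60:360,140:420],(560,600)))
```

```text
[525.87  17.41 100.47] [ 0.83  0.31 -3.29] 12.875 23.831667074471675 [-0.75  0.48  0.8   2.   -0.46  0.84  0.46]
```

View pics/l1z.png

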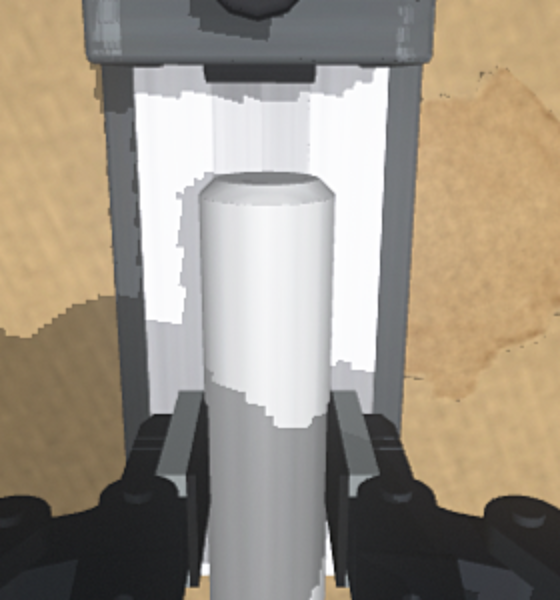

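Run:
```python
from h import *
import pickle
np.set_printoptions(precision=2,suppress=True)
c=pickle.load(open('pics/l1.pkl','rb'))
G=np.array([516.5,78.6,0]);d=np.array([-.1444,.9895,0])
P=onz(c,(273.5,60+172/2),92);print('lead top rim',P,(P-G)@d)
print('blk-bridge shadow', (onz(c,(270,60+75/2),42)-G)@d)
x,y=525.5-1.2,17.3-.2
line_to([x,y,82],speed=60,stop_force=12)
r=line_to([x,y,67.6],speed=15,stop_force=7);s=state();print(r,s['tcp_pos'],s['force'],s['t'])
look('l2',[])
```

```text
lead top rim [518.04  74.79  92.  ] -3.992936986216195
blk-bridge shadow 12.076663570626152
True [524.4   17.14  68.45] [-0.43 -0.12  5.92] 14.2417
```

View pics/l2.png

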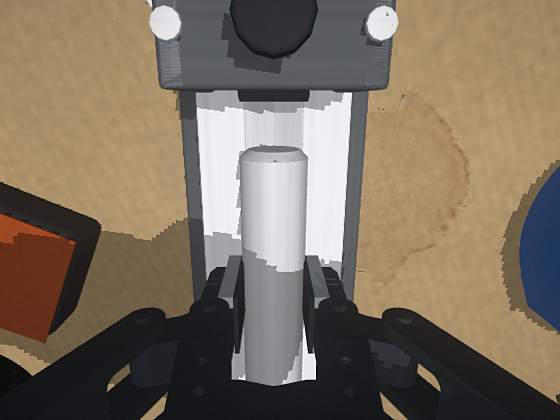

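Run:
```python
from h import *
np.set_printoptions(precision=2,suppress=True)
d=np.array([-.1444,.9895,0])
let_go();hold(.2)
p=np.array([524.3,17.1,0])
line_to([*p[:2],110],speed=100)
q=p-85*d   # groove x about -147
line_to([*q[:2],135],speed=120)
s=state();print(s['tcp_pos'],s['t'])
look('r1',['pin_mid'])
im=capture('top');cv2.imwrite('pics/top1.png',cv2.resize(im[150:225,125:285],(800,375),interpolation=3)[:,:,::-1])
```

```text
[536.36 -66.11 134.59] 16.5833
pin_mid [(0.86, array([272.7,  77.5]))]
```

View pics/r1.png

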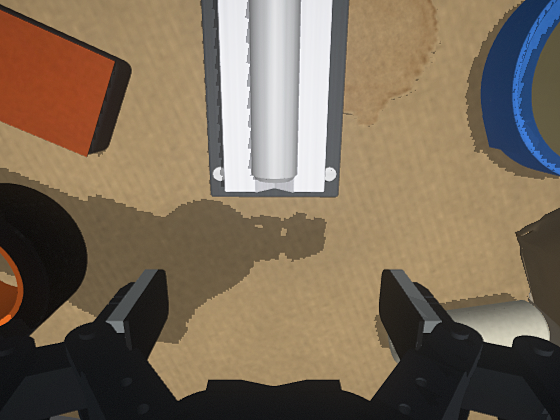

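View pics/top1.png

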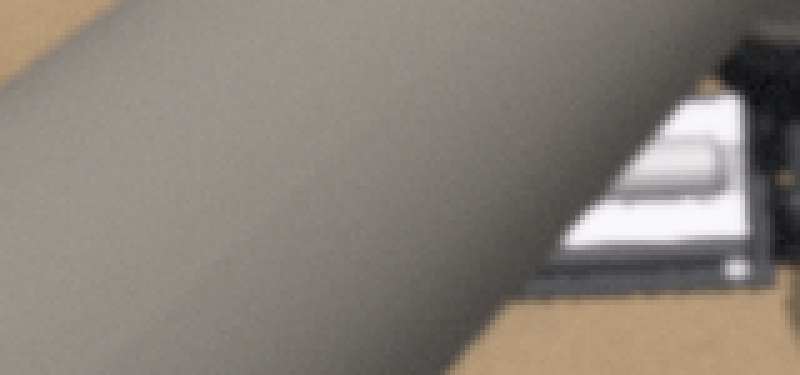

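```bash
cat >> h.py <<'E'
d=np.array([-.1444,.9895,0]); p00=np.array([524.3,17.1,0]) # pin mid when laid, groove x ~ -62
def P(s,z=69.5): 
    q=p00+s*d; return [q[0],q[1],z]
def along(): 
    s=state(); return (s['tcp_pos']-p00)@d, s['force']@d, s
E
python3 - <<'E'
from h import *
np.set_printoptions(precision=2,suppress=True)
close_gripper()
r=line_to(P(-85),speed=80,stop_force=8);hold(.2);a,f,s=along();print(r,a,f,s['force'],s['tcp_pos'],s['grip_width'],s['t'])
r=line_to(P(-50),speed=15,stop_force=2);a,f,s=along();print(r,a,f,s['force'],s['tcp_pos'],s['t'])
E
```

```text
False -85.03858913626082 0.09053835595710048 [0.22 0.12 0.63] [536.98 -66.99  70.01] 0.19684557032931807 18.6667
False -50.00748738943105 -0.4414242800268373 [ 0.69 -0.35 -0.93] [531.57 -32.38  69.52] 21.15
```

Run:
```python
from h import *
look('p1',['pin_mid'])
```

```text
pin_mid [(0.66, array([275.7, 119.2]))]
```

View pics/p1.png

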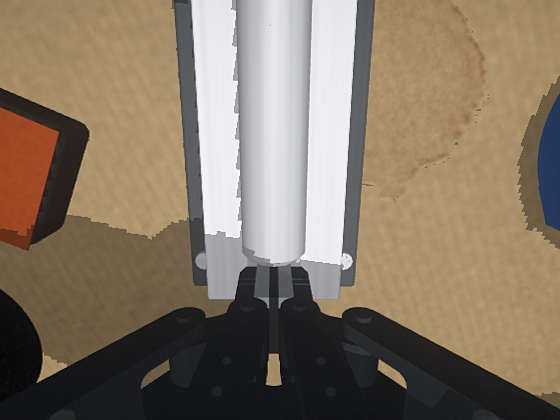

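Run:
```python
from h import *
import pickle
np.set_printoptions(precision=2,suppress=True)
c=pickle.load(open('pics/p1.pkl','rb'));r=pickle.load(open('pics/r1.pkl','rb'))
for n,px,z in (('blkend',(273,298),42),('tail top rim',(275,263),60),('padfront top?',(273,268),62)): print(n,(onz(c,px,z)-p00)@d)
for n,px,z in (('blkend',(275,192),42),('tail',(275,180),56)): print(n,(onz(r,px,z)-p00)@d)
```

```text
blkend -62.36237961892925
tail top rim -36.5450962511589
padfront top? -37.65547663386675
blkend -63.810383296846794
tail -53.438598769699276
```

The pin lies in the groove. Its tail is against the closed fingertips at (275,263), and its lead end is near the shoe. I'll push it under the shoe now.

Run:
```python
from h import *
np.set_printoptions(precision=2,suppress=True)
for t in (-46,-42,-38,-34,-28,-22,-16):
    r=line_to(P(t),speed=20,stop_force=16);a,f,s=along();print(r,round(a,2),round(f,2),s['force'],round(s['t'],2))
    if r: break
```

```text
False -45.39 -0.51 [ 0.7  -0.42  0.02] 21.6
False -41.47 0.13 [ 0.44  0.19 -0.36] 21.95
False -37.6 -1.15 [-0.3  -1.21  0.13] 22.3
False -35.24 -5.88 [ 0.47 -5.88  1.1 ] 22.65
False -29.93 -6.26 [ 0.28 -6.28  0.15] 23.1
False -23.46 -5.38 [ 0.53 -5.36 -0.34] 23.55
False -17.4 -5.24 [ 0.47 -5.23  0.12] 24.0
```

Run:
```python
from h import *
np.set_printoptions(precision=2,suppress=True)
t=-16; fs=[]
while t<36:
    t+=1.5
    r=line_to(P(t),speed=8,stop_force=4);a,f,s=along();print(r,t,round(a,2),round(f,2),round(s['t'],2)); fs.append(f)
    if r or (len(fs)>4 and f<np.median(fs[-8:])-3.5): break
    if s['t']>45: break
```

```text
False -14.5 -16.23 -7.05 24.33
False -13.0 -14.79 -7.45 24.67
False -11.5 -13.24 -7.36 25.0
False -10.0 -11.75 -5.56 25.33
False -8.5 -10.22 -5.8 25.67
False -7.0 -8.7 -6.27 26.0
False -5.5 -7.17 -6.98 26.33
False -4.0 -5.65 -5.89 26.67
False -2.5 -4.12 -6.12 27.0
False -1.0 -2.63 -6.64 27.33
False 0.5 -1.13 -4.87 27.67
False 2.0 0.37 -5.73 28.0
False 3.5 1.92 -4.88 28.33
False 5.0 3.38 -6.25 28.67
False 6.5 4.94 -5.98 29.0
False 8.0 6.44 -5.64 29.33
False 9.5 7.94 -5.52 29.67
False 11.0 9.42 -6.29 30.0
False 12.5 10.9 -5.84 30.33
False 14.0 12.42 -6.43 30.67
False 15.5 13.97 -6.01 31.0
False 17.0 15.2 -5.81 31.33
False 18.5 16.5 -6.59 31.67
False 20.0 17.86 -6.46 32.0
False 21.5 19.23 -6.59 32.33
False 23.0 19.95 -7.72 32.67
False 24.5 20.16 -10.54 33.0
```

Run:
```python
from h import *
np.set_printoptions(precision=2,suppress=True)
t=24.5
def F():
    v=[]
    for _ in range(4): hold(.03); v.append(along()[1])
    return np.mean(v)
f=F();print(f,along()[0])
while f>-15.3 and t<32:
    t+=.4
    r=line_to(P(t),speed=4,stop_force=6);f=F();a,_,s=along();print(r,round(t,2),round(a,2),round(f,2),round(s['t'],2))
    if s['t']>50: break
hold(.5);print(F(),along()[0],state()['t'])
```

```text
-10.70965634254483 20.183502310732678
False 24.9 20.21 -11.58 33.52
False 25.3 20.26 -12.29 33.9
False 25.7 20.37 -12.97 34.28
False 26.1 20.39 -13.27 34.67
False 26.5 20.44 -14.05 35.05
False 26.9 20.54 -14.74 35.43
False 27.3 20.65 -14.81 35.82
False 27.7 20.68 -15.71 36.2
-15.372664574707148 20.724680429083755 36.8333
```

Run:
```python
from h import *
np.set_printoptions(precision=2,suppress=True)
look('s0',[])
line_to(P(15),speed=10);print(along()[:2])
line_to(P(-30),speed=80)
line_to(P(-30,150),speed=120)
move_pose([534,-60,235],yaw(-81.7));hold(.2)
print(state()['t'],state()['force'])
c=look('s1',['pin_mid'])
im=capture('side');cv2.imwrite('pics/s1s.png',cv2.resize(im[160:280,270:430],(800,600),interpolation=3)[:,:,::-1])
```

```text
(np.float64(15.128948698985733), np.float64(0.35159051011170905))
40.5083 [-0.36  0.17 -0.22]
pin_mid []
```

View pics/s1.png

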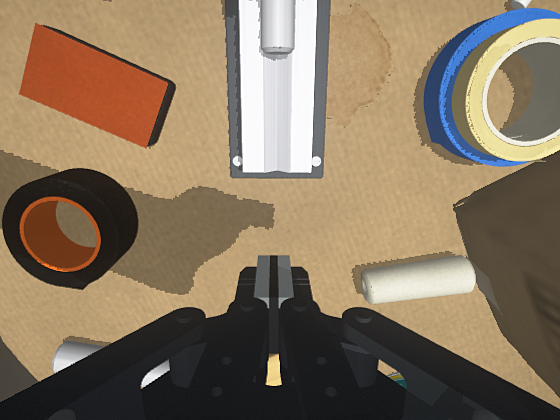

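View pics/s1s.png

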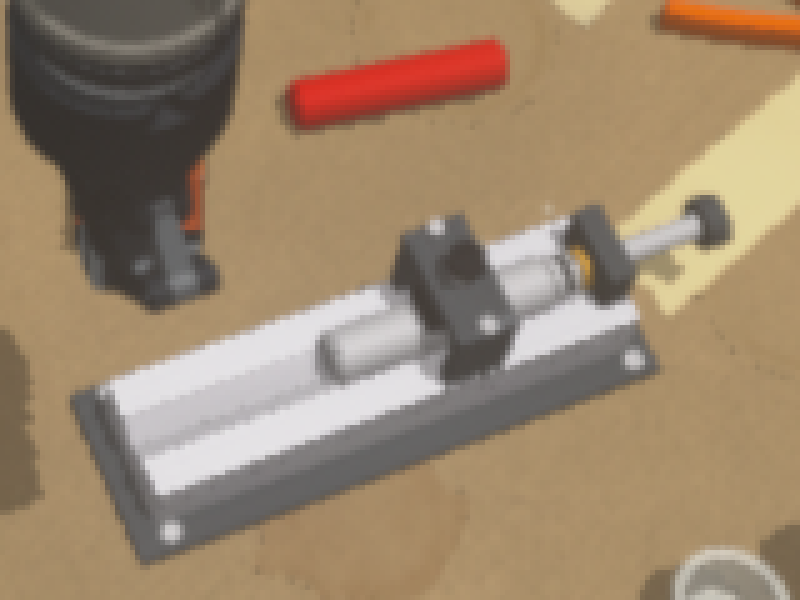

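The side view shows the pin under the bridge, meeting the stop at crop (565,270). One closer wrist look at the contact, then I hand in.

Run:
```python
from h import *
move_pose([508,95,220],yaw(-81.7));hold(.2)
look('s2',[]);print(state()['t'])
i=cv2.imread('pics/s2.png'); cv2.imwrite('pics/s2z.png',cv2.resize(i[0:250,180:380],(480,600)))
```

```text
41.5833
```

View pics/s2z.png

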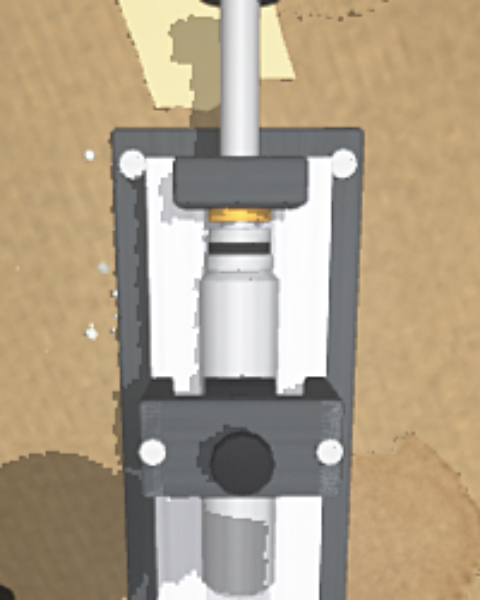

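The close view shows the pin's end flush on the stop face at crop (240,270), with no brass button visible in between.

Run:
```python
from station import *
print(hand_in())
```

```text
the job is handed in; nothing more can be done
None
```

The pin is seated against the stop and the job is handed in; the clock stood at about 41.6 s just before. `hand_in()` reports no verdict.

- **What I did:** I took the smaller steel-coloured bar from the rest and laid it in the open part of the groove. After letting go, I slid it in from behind with the closed fingertips.
- **Forces:** Pushing it under the shoe took about 6 N. At the stop the total rose to about 15.5 N, so the stop took roughly 9–10 N. I held that for more than 0.5 s, then backed off. The stop force is the total less the sliding friction, not measured directly.
- **Last checks:** The side and wrist pictures show the pin in line with the groove, under the shoe and flush on the stop face. No brass button is visible between them, and the gripper is well clear.
- **Checks that failed or disagreed:**
  - The first light touch on the pin's tail (2 N threshold) gave no signal, because the pin slid too freely.
  - The front-end position I worked out from the camera was about 6 mm further along than the shoe contact suggested.
  - The last network query for the pin found nothing, because it was partly out of view.

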